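# Load a work pallet through the mill's spring chip gate

### The job

Load the work pallet into the bench mill: set it down flat on the bed in front of the sprung gate flap, then slide it along the guide rails through the flap (never lift it over) and on until you feel it press on the sprung stop pad with about 10 N, firmly but not over 14 N. Leave the pallet there, still pressing on the pad, and get out of the way so that the flap shuts behind it. Leave the other things alone.

Things in the scene. Friction and masses are not known exactly. Their poses are not given: they have to be found in the camera images.
- pallet: Loose work pallet, 0.45 kg: plain aluminium plate 80 (its x) by 66 (y) by 18 mm thick; on its middle a brown wooden blank 46 (x) by 24 mm (y), from 18 to 52 mm above the underside: grip it there. Dark clamps 24 mm high at the blank's x ends. Origin: centre of the underside, z up. Either way round is the same: its x must lie along the loading direction. Starts on the table.
- gate (a point): Point on top of the mill's bed (30 mm above the table) in mid gate. x = loading direction (level, into the mill), y = across, z up; all mill positions below are in this frame, mm. The mill is fixed; its place and yaw vary. Gate posts at x 0, |y| 46 to 105, 45 high, open above. Clear side guards 40 high at y +-100, x 5 to 235. Spindle and uprights from x 300 on, 260 high.
- apron (a point): Middle of the clear, flat loading apron: gate x -150 on the bed top, same axes as gate. The bed is level from x -210 (its open loading end) to 450, y +-105, 30 above the table. No rails from x -210 to -105: set the pallet down here.
- rails (a point): Point midway between the two steel guide rails where they begin: gate x -50, on the bed. Rails 8 high and 8 wide, inner faces at y +-35 from x -50 to 235, so 2 mm play each side of the pallet. In front of that they flare out to y +-54 at x -103 and guide the pallet in when it is pushed from behind.
- roller_place (a point): Mid channel beside a sprung roller, gate x 130: steel disc 36 mm across, low on the +y side, standing 6 mm in past the rail. It yields at 4 to 8 N and squeezes the pallet to the -y rail: the push peaks at some 18 N as the nose meets it (pallet centre x 75 to 83), then stays even at 5 to 10 N until the stop; this pinch also keeps the pallet where it is left.
- stop_base: Fixed foot plate of the adjustable stop; origin on the bed at gate x 180, y 0, gate axes. On it is clamped a dark block with a sprung rubber pad (44 wide, 2 to 18 above the bed, facing -x; 2 N per mm, no preload, 10 mm travel). The pad's face rests anywhere from x 168 to 192: pallet centre x 128 to 152 at first touch. The setting is new each time, not reported: feel the push force climb.
- flap (a joint): Gate flap: upright aluminium leaf, 3 mm thick, 79 long, 10 to 42 above the bed, on a vertical hinge at gate x 0, y -42. 0 = shut; grows (rad) as it swings in to gate +x, up to 1.65; never outwards. Its spring (0.03 N m shut, 0.16 wide open) resists the pallet's nose with 3 to 10 N. Its free end sweeps to x 79: it shuts only when pallet tail and fingers are past that or gone.
- bottle: Bystander: closed bottle, 60 mm across, 130 mm high. Origin: centre of its base.
- brush: Bystander: chip brush lying on the table, along its x. Origin: on its underside.
- blank: Bystander: spare wooden blank 70 x 45 x 20 mm lying on the table. Origin: centre of its underside.
Not all that is in view belongs to the job. Several things look just like the pallet: the one meant starts farthest to the robot's right.

How it is judged:
By the outcome, as a careful person would: the job done as asked, in the order asked, and still so for the second after the job is handed in, with the robot touching nothing.
It also fails if it takes over 67 s, if anything falls off the work surface, if the arm or the gripper's body presses on something with over 40 N, if the wrist force passes 120 N, or if a joint passes its speed limit or range.

### The arm

A 6-joint arm with a two-finger parallel gripper is mounted at the origin on the work surface. World frame = base frame: x ahead of the robot, y to its left, z up, the work surface at z = 0. Lengths are in m, angles in rad, forces in N, time in s.
With the tool pointing down it reaches from about 0.25 to 0.725 m from the base axis. Payload 4 kg.
Tool frame: the origin (TCP) lies midway between the tips of the shut fingers; the grasp point (between the pads) lies 19 mm behind it; z points along the fingers, y is the direction in which the jaws open and shut (so a half turn about z gives the same grasp; the last joint's range is limited). The gripper opens to 85 mm and grips with 20 to 120 N. Pads are 22 mm wide; open, the fingers measure 114 mm over their backs; the gripper's body (76 mm by 85 mm) begins 54 mm behind the grasp point. The pads swing forward as they close: fully open they stand 13 mm farther back than shut.
Start: joints at [-1.331, 0.241, 0.005, 1.335, 0, 1.571], TCP at [0.119, -0.486, 0.231] pointing down, gripper open.
Joint ranges: [-2.72, 2.72], [-1.05, 1.87], [-1.09, 1.28], [-1.99, 2.15], [-1.42, 1.44], [-3.14, 3.14]. Speed limits (rad/s): [2.79, 2.79, 3.14, 3.14, 3.14, 3.14].

### API

Orientations are given as a unit quaternion [x, y, z, w].
In Python, from workcell import bot gives the robot as it stands.
- The arm moves only by the shell command python3 -m inch 'ROWS'. ROWS is JSON, a list of rows, each a list of 5 numbers: the shift along the tool's x, y, z scaled (see below), then the turn about the tool's z scaled (see below), then the closure, from 0 (fully open) to 1 (shut). A call has 1 to 10 rows; each row is the pose to reach, as a shift and turn from the pose commanded when the call began, along the tool's axes at that moment; what a row does not reach only later rows make up. The controller multiplies each number of a shift by 100 cm and each number of a turn by 120 degrees. A row lasts 1/8 s, in which the tool goes at most 62.5 mm and 10.7 degrees, less where a joint would pass 70% of its speed; a pose out of reach is approached as far as the arm can. A call with a number of a shift or a turn outside -1 to 1 is refused whole. A call with a gripper value outside its range is refused whole. The fingers move at their own pace and stop on an object; the grip force is fixed at half the most. Time passes only in rows, so rows that repeat a pose let the fingers close. It gives the time, the measured TCP pose, the force and the opening at its end, in the units of the state.
- bot.get_obs(): the state, without advancing time (a new reading comes with each control period).
- bot.camera(name): name is "side" or "top"; returns the picture (420x560x3 uint8, red, green, blue); there is no depth.
- bot.calibration(name): a dict with "intrinsics" (3x3 intrinsics, pixels), "k1" (the pictures are not rectified: a ray, as slopes to the right and down, at radius r is drawn at 1 + k1 r^2 times it, then the intrinsics apply), "xyz" and "attitude" of the camera in the world. Camera axes: x right, y down, z forward; pixel columns grow to the right and rows downward; lengths in m; the calibration is good to about 2 mm. A picture is of the moment at which its call begins. calibration takes no time and is no camera call.
- bot.job_done(): hands the job in, once; it reports no verdict.
Trained networks look in the newest picture that a camera, given by its name, has taken for a name from the list of things; names that differ only in an ending like _2 or _b are one class to them, and where a whole thing is asked for, a point or a joint stands for the part that bears it (a point fixed in the world has none). Each returns a list of dicts, best first, with "score" (0 to 1); they miss things now and then, are a little off and sometimes report something else, mostly with a low value. They report only what shows in the picture. A call takes as long as a camera call. They do not tell look-alikes from the thing itself.
- bot.masks_of(camera, target): "pixels" (420x560 bool, what is visible of it) and "extent" ([left, top, width, height] as shares, 0 to 1, of the picture: columns of its width, rows of its height, round what is visible of it).
- bot.spot_point(camera, target): "point" ([column, row] as shares, 0 to 1, of the picture: columns of its width, rows of its height: a listed point, or the origin of a listed thing).
The state is a dict: "clock": time; "joint_pos": joint angles; "joint_vel": joint speeds; "tau": joint torques, N m; "eef_pos": TCP position; "tool_rot": TCP orientation; "ft_force": force on the tool from outside, world axes, zero at the start; "ft_torque": the same for the moment, N m; "grip_width": finger opening in m.
Only numpy, scipy, OpenCV 4.12 (cv2) and the standard library are available. Lean on these libraries where they do the work, as an engineer would, in place of code of your own. Each camera call takes 0.05 s, during which the arm holds its last target.

## Working session

There is one attempt and no reset: what is moved stays moved. The work goes in short steps, Python scripts to look and compute and a shell command to move; the robot and the scene stay as the last step left them, time stands still between calls to the robot, and variables do not carry over. Pictures are saved under pics/ and viewed, and the job is handed in when it is done.

```bash
ls; mkdir -p pics; cat > look.py <<'E'
import cv2,sys
from workcell import bot
def snap(cam,name):
    im=bot.camera(cam); cv2.imwrite(f'pics/{name}.png',im[:,:,::-1]); return im
E
python3 - <<'E'
from look import *
import numpy as np
for c in('side','top'):
    snap(c,c+'0'); print(bot.calibration(c))
o=bot.get_obs(); print({k:np.round(v,3).tolist() for k,v in o.items()})
for c in('side','top'):
  for t in('pallet','gate','apron','rails','stop_base','roller_place'):
    print(c,t,[(round(d['score'],2),np.round(np.array(d['point'])*[560,420],1).tolist()) for d in bot.spot_point(c,t)])
E
```

```text
pics
{'intrinsics': array([[423.29566144,   0.        , 284.62446248],
       [  0.        , 423.29566144, 207.40656472],
       [  0.        ,   0.        ,   1.        ]]), 'k1': -0.09897097722149752, 'xyz': array([-0.12173532,  0.87605309,  0.61608747]), 'attitude': array([-0.27135436,  0.82184071, -0.47245707,  0.16652022])}
{'intrinsics': array([[500.29316267,   0.        , 273.8646639 ],
       [  0.        , 500.29316267, 198.54681213],
       [  0.        ,   0.        ,   1.        ]]), 'k1': -0.16167996057354247, 'xyz': array([0.29902958, 0.09008063, 1.38944174]), 'attitude': array([ 0.70767338, -0.70320858,  0.04558587, -0.0511666 ])}
{'clock': 0.1, 'joint_pos': [-1.331, 0.241, 0.004, 1.335, 0.0, 1.571], 'joint_vel': [-0.001, -0.0, 0.003, -0.003, 0.002, -0.0], 'tau': [-0.0, -37.314, 25.301, 0.011, -0.0, -0.0], 'eef_pos': [0.119, -0.485, 0.231], 'tool_rot': [0.993, 0.12, -0.0, -0.001], 'ft_force': [0.013, 0.085, -0.258], 'ft_torque': [-0.029, -0.02, -0.024], 'grip_width': 0.086}
side pallet [(0.96, [233.5, 310.8]), (0.81, [233.8, 262.3]), (0.78, [179.3, 296.7]), (0.56, [298.6, 333.7])]
side gate [(0.58, [292.7, 175.8])]
side apron [(0.89, [260.5, 192.8]), (0.57, [166.2, 250.4])]
side rails [(0.79, [283.9, 183.9])]
side stop_base [(0.52, [331.1, 163.6]), (0.37, [194.1, 224.5])]
side roller_place [(0.87, [318.8, 164.5])]
top pallet [(0.82, [147.5, 196.5]), (0.82, [166.5, 294.9]), (0.79, [202.9, 202.4]), (0.76, [151.7, 243.8])]
top gate [(0.97, [345.9, 163.4])]
top apron [(0.85, [289.6, 160.1])]
top rails [(0.82, [326.6, 156.4]), (0.67, [178.3, 138.8])]
top stop_base [(0.91, [412.0, 173.3]), (0.72, [294.3, 157.5]), (0.51, [328.9, 160.4])]
top roller_place [(0.78, [391.8, 166.5])]
```

View pics/top0.png

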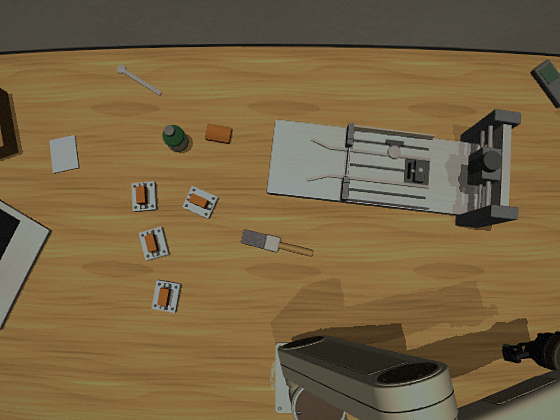

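View pics/side0.png

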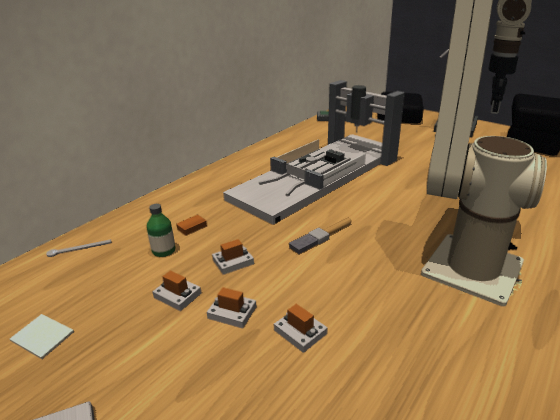

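```bash
cat >> look.py <<'E'
import numpy as np
from scipy.spatial.transform import Rotation as R
def ground(cam,pts,z):
    c=bot.calibration(cam); P=np.array(pts,float).reshape(-1,1,2)
    d=np.array([c['k1'],0,0,0,0])
    u=cv2.undistortPoints(P,c['intrinsics'],d).reshape(-1,2)
    r=R.from_quat(c['attitude']).apply(np.c_[u,np.ones(len(u))])
    o=c['xyz']; return o+r*((z-o[2])/r[:,2])[:,None]
def proj(cam,X):
    c=bot.calibration(cam); Rm=R.from_quat(c['attitude']).as_matrix().T
    p,_=cv2.projectPoints(np.array(X,float).reshape(-1,1,3),cv2.Rodrigues(Rm)[0],-Rm@c['xyz'],c['intrinsics'],np.array([c['k1'],0,0,0,0]))
    return p.reshape(-1,2)
E
python3 - <<'E'
from look import *
print(ground('top',[[345.9,163.4],[289.6,160.1],[326.6,156.4],[412,173.3],[391.8,166.5]],.03).round(3))
print(ground('side',[[292.7,175.8],[260.5,192.8],[283.9,183.9],[331.1,163.6],[318.8,164.5]],.03).round(3))
print('pal top',ground('top',[[147.5,196.5],[166.5,294.9],[202.9,202.4],[151.7,243.8]],0).round(3))
print('pal side',ground('side',[[233.5,310.8],[233.8,262.3],[179.3,296.7],[298.6,333.7]],0).round(3))
E
```

```text
[[ 0.586 -0.098  0.03 ]
 [ 0.594  0.059  0.03 ]
 [ 0.606 -0.044  0.03 ]
 [ 0.56  -0.284  0.03 ]
 [ 0.579 -0.227  0.03 ]]
[[ 0.603 -0.108  0.03 ]
 [ 0.613  0.041  0.03 ]
 [ 0.591 -0.046  0.03 ]
 [ 0.553 -0.26   0.03 ]
 [ 0.583 -0.23   0.03 ]]
pal top [[0.494 0.461 0.   ]
 [0.219 0.398 0.   ]
 [0.478 0.301 0.   ]
 [0.36  0.444 0.   ]]
pal side [[0.361 0.431 0.   ]
 [0.474 0.309 0.   ]
 [0.486 0.47  0.   ]
 [0.216 0.402 0.   ]]
```

The top view shows the mill at columns 268–520 with its gate near (346,163). There are four pallet look-alikes, listed by top pixel:

| Top pixel | y (m) |
|---|---|
| (203,202) | 0.30 |
| (166,296) | 0.40 |
| (152,244) | 0.44 |
| (145,196) | 0.46 |

The loose orange blank at (219,133) is a bystander. The robot's right is −y, so I choose (203,202) in the top view, which is (233,260) in the side view. I'll check it in close crops.

```bash
python3 - <<'E'
import cv2
t=cv2.imread('pics/top0.png'); s=cv2.imread('pics/side0.png')
cv2.imwrite('pics/c_pal_t.png',cv2.resize(t[175:230,170:240],None,fx=10,fy=10,interpolation=cv2.INTER_CUBIC))
cv2.imwrite('pics/c_mill_t.png',cv2.resize(t[105:235,260:460],None,fx=4,fy=4,interpolation=cv2.INTER_CUBIC))
cv2.imwrite('pics/c_pal_s.png',cv2.resize(s[230:280,200:270],None,fx=10,fy=10,interpolation=cv2.INTER_CUBIC))
cv2.imwrite('pics/c_mill_s.png',cv2.resize(s[120:225,215:415],None,fx=4,fy=4,interpolation=cv2.INTER_CUBIC))
E
```

```text
(no output)
```

View pics/c_pal_t.png

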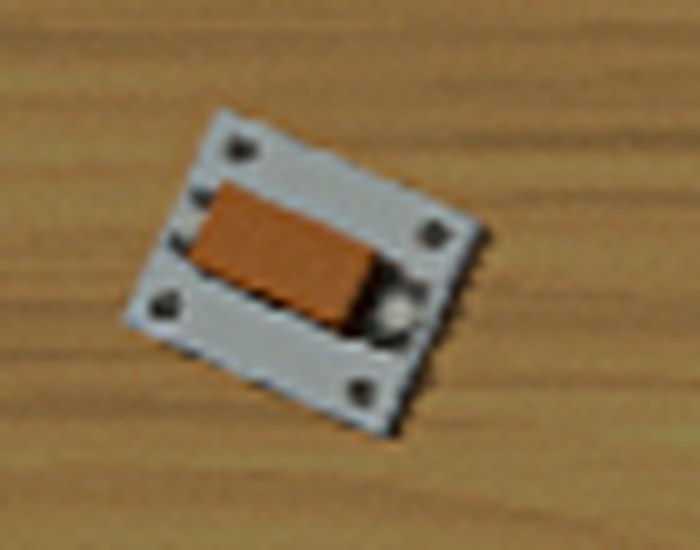

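View pics/c_mill_t.png

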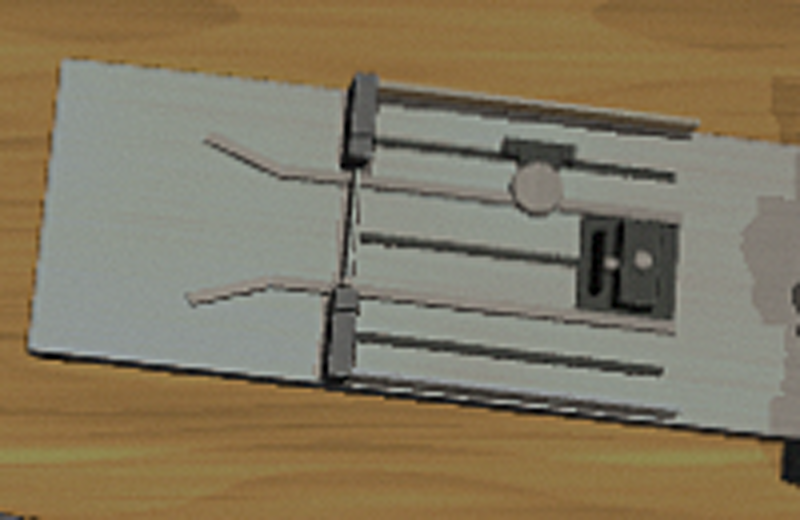

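View pics/c_pal_s.png

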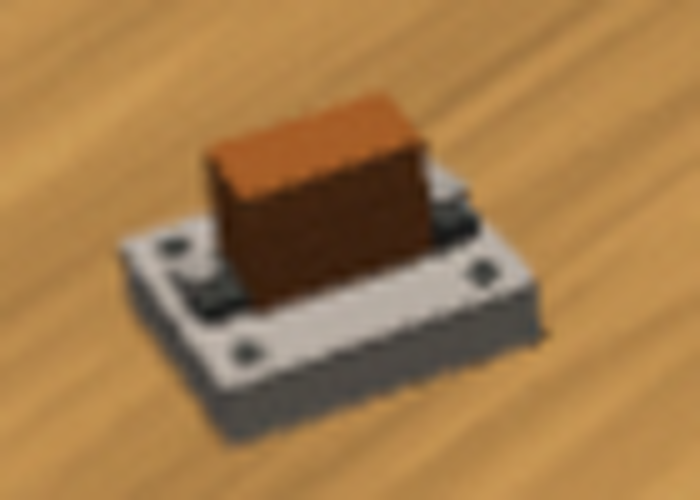

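View pics/c_mill_s.png

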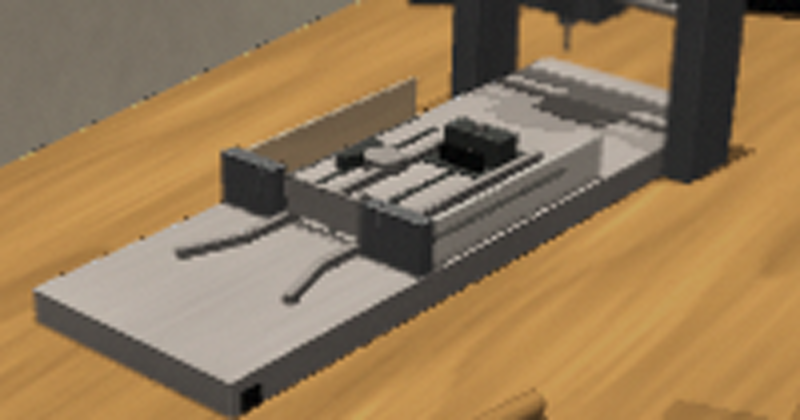

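The crops show one plain pallet with a brown blank. Its plate corners in the top crop are about (222,108), (487,228), (392,437) and (128,318). The mill's bed corners, rail flares and rail ends are also clear, so I'll fit the poses from them.

```bash
python3 - <<'E'
from look import *
from scipy.optimize import least_squares
def fix(p,f,off): return (np.array(p,float)+.5)/f-.5+np.array(off)
def fit(obs,x0):
    def X(p,M):
        c,s=np.cos(p[2]),np.sin(p[2]);M=np.array(M)/1000.
        return np.c_[p[0]+c*M[:,0]-s*M[:,1],p[1]+s*M[:,0]+c*M[:,1],M[:,2]]
    f=lambda p:np.concatenate([(proj(c,X(p,M))-px).ravel() for c,px,M in obs])
    r=least_squares(f,x0,loss='soft_l1'); print(r.x.round(4),np.degrees(r.x[2]).round(2),'res',f(r.x).round(1)); return r.x
mt=('top',fix([(65,62),(30,350),(208,137),(190,298),(280,175),(270,284),(680,216),(673,328)],4,(260,105)),
 [(-210,105,30),(-210,-105,30),(-103,58,38),(-103,-58,38),(-50,39,38),(-50,-39,38),(235,39,38),(235,-39,38)])
ms=('side',fix([(36,292),(232,385),(180,252),(290,298)],4,(215,120)),[(-210,105,30),(-210,-105,30),(-103,58,38),(-103,-58,38)])
print('mill');
for o in([mt],[ms],[mt,ms]): fit(o,[.59,-.1,-1.6])
pt=('top',fix([(222,108),(487,228),(392,437),(128,318),(222,183),(378,252),(340,330),(190,256)],10,(170,175)),
 [(-40,33,18),(40,33,18),(40,-33,18),(-40,-33,18),(-23,12,52),(23,12,52),(23,-12,52),(-23,-12,52)])
# side: near-right edge etc
ps=('side',fix([(122,245),(225,388),(540,285),(235,445),(545,338),(210,152),(240,198),(425,142),(385,95)],10,(200,230)),
 [(-40,33,18),(-40,-33,18),(40,-33,18),(-40,-33,0),(40,-33,0),(-23,12,52),(-23,-12,52),(23,-12,52),(23,12,52)])
print('pallet')
for o in([pt],[ps],[pt,ps]): 
  fit(o,[.478,.303,-2.0])
E
```

```text
mill
[ 0.5847 -0.0982 -1.6756] -96.0 res [-0.8 -0.6 -0.6  0.6 -0.2  0.   0.1  0.6  0.1 -0.8 -0.  -0.5  0.8  0.6
  0.8 -0.1]
[ 0.5797 -0.0949 -1.6824] -96.4 res [-0.5 -0.5  0.2  0.5  0.1 -0.3  0.2  0.1]
[ 0.5842 -0.098  -1.6742] -95.92 res [-1.  -0.4 -0.6  0.9 -0.3  0.3  0.   0.9  0.  -0.6 -0.1 -0.3  0.7  0.7
  0.8 -0.  -0.7 -1.   0.3 -0.4 -0.3 -0.9 -0.1 -0.7]
pallet
[ 0.4778  0.3068 -1.9838] -113.66 res [ 0.4 -0.1 -0.3 -0.6 -0.8  0.1 -0.3  0.3  0.6 -0.2  0.2 -0.2  0.2  0.
  0.   0.5]
[ 0.4768  0.3084 -1.9765] -113.25 res [-0.1 -0.3  0.1  0.1  0.  -0.3 -0.2  0.6 -0.1  0.5 -0.4 -0.4  0.5  0.2
  0.2 -0.1  0.  -0.4]
[ 0.4775  0.3074 -1.9815] -113.53 res [ 0.1  0.  -0.6 -0.5 -1.   0.2 -0.5  0.5  0.3 -0.  -0.1 -0.1  0.   0.1
 -0.2  0.7 -0.  -0.6  0.  -0.2  0.  -0.5 -0.2  0.2 -0.1  0.2 -0.3 -0.7
  0.6 -0.2  0.3 -0.4  0.1 -0.6]
```

The fits from the two cameras agree:
- **Gate:** about (0.584, −0.098), yaw −95.9°.
- **Pallet:** about (0.4775, 0.3074), yaw −113.5°.

Next I work out the hover move.

```bash
cat >> look.py <<'E'
G=np.array([.5842,-.098]); GY=np.radians(-95.95)
gx=np.array([np.cos(GY),np.sin(GY)]); gy=np.array([-gx[1],gx[0]])
def g2w(x,y): return G+gx*x+gy*y
def togo(xy,z,yaw_x):
    """yaw_x: wanted heading (deg) of tool x, mod 180"""
    o=bot.get_obs(); r=R.from_quat(o['tool_rot']); d=np.r_[xy,z]-o['eef_pos']
    s=r.inv().apply(d); x=r.as_matrix()[:,0]; y=np.degrees(np.arctan2(x[1],x[0]))
    t=-((yaw_x-y+90)%180-90)
    print('clock',o['clock'],'pos',o['eef_pos'].round(4),'xyaw',y.round(2),'F',o['ft_force'].round(2),'w',round(float(o['grip_width']),4),'j',np.round(o['joint_pos'],2))
    print('shift',s.round(4),'turn units',round(t/120,4),'deg',round(t,1), 'tilt',r.as_matrix()[:,2].round(3))
def here():
    o=bot.get_obs(); p=o['eef_pos'][:2]-G; f=o['ft_force']
    print('clock',round(float(o['clock']),2),'gate xy mm',(p@gx*1000).round(1),(p@gy*1000).round(1),'z',(o['eef_pos'][2]*1000).round(1),'Fgate',(f[:2]@gx).round(2),(f[:2]@gy).round(2),f[2].round(2),'w',round(float(o['grip_width']),4))
E
python3 -c "
from look import *
togo([.4775,.3074],.14,66.5)"
```

```text
clock 0.7 pos [ 0.1188 -0.4857  0.2313] xyaw 13.74 F [ 0.14 -0.13 -0.29] w 0.0855 j [-1.33  0.24  0.01  1.34  0.    1.57]
shift [ 0.5368 -0.6852  0.0913] turn units -0.4397 deg -52.8 tilt [ 0. -0. -1.]
```

```bash
python3 -m inch '[[0.537,-0.685,0,-0.44,0],[0.537,-0.685,0,-0.44,0],[0.537,-0.685,0,-0.44,0],[0.537,-0.685,0,-0.44,0],[0.537,-0.685,0,-0.44,0],[0.537,-0.685,0,-0.44,0],[0.537,-0.685,0,-0.44,0],[0.537,-0.685,0,-0.44,0],[0.537,-0.685,0,-0.44,0],[0.537,-0.685,0,-0.44,0]]'
python3 -c "
from look import *
togo([.4775,.3074],.12,66.5)"
```

```text
clock: 1.95
eef_pos: [0.3772, 0.0859, 0.2318]
tool_rot: [0.836, 0.549, 0.001, 0.001]
ft_force: [1.1, -1.3, 0.5]
grip_width: 0.0847
clock 1.95 pos [0.3772 0.0859 0.2318] xyaw 66.58 F [ 1.09 -1.25  0.55] w 0.0847 j [ 0.22  0.01 -0.26  1.3  -0.    2.2 ]
shift [0.243  0.0039 0.112 ] turn units 0.0007 deg 0.1 tilt [ 0.002 -0.    -1.   ]
```

```bash
python3 -m inch '[[0.243,0.004,0.05,0,0],[0.243,0.004,0.08,0,0],[0.243,0.004,0.11,0,0],[0.243,0.004,0.11,0,0],[0.243,0.004,0.11,0,0],[0.243,0.004,0.11,0,0],[0.243,0.004,0.11,0,0]]'
python3 -c "
from look import *
togo([.4775,.3074],.025,66.5)
snap('side','s1');snap('top','t1')
s=cv2.imread('pics/s1.png'); cv2.imwrite('pics/s1c.png',cv2.resize(s[180:310,150:330],None,fx=4,fy=4))"
```

```text
clock: 2.82
eef_pos: [0.477, 0.304, 0.1225]
tool_rot: [0.836, 0.548, 0.0, 0.0]
ft_force: [0.8, -0.1, 0.8]
grip_width: 0.0855
clock 2.825 pos [0.477  0.304  0.1225] xyaw 66.48 F [ 0.8  -0.08  0.78] w 0.0855 j [ 0.57  0.44 -0.01  1.13 -0.    2.55]
shift [ 0.0033 -0.001   0.0975] turn units -0.0002 deg -0.0 tilt [ 0.001  0.    -1.   ]
```

View pics/s1c.png

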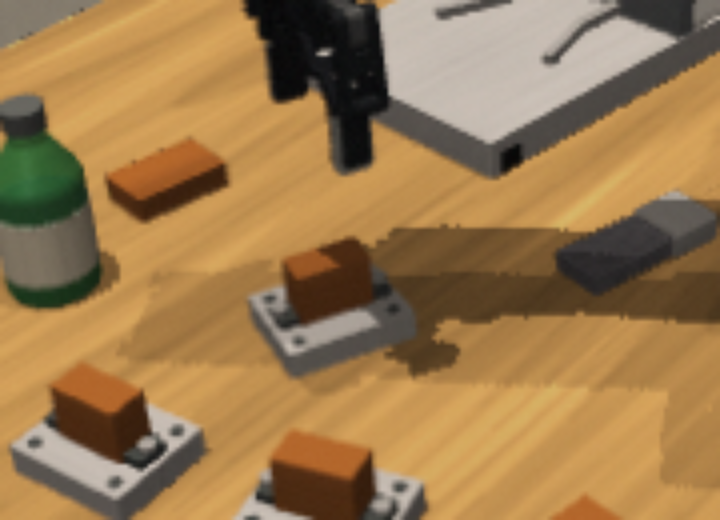

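The crop shows the open gripper straddling the blank of the chosen pallet, which sits at about (330,300) in the crop with nothing else nearby. I go down and grip.

```bash
python3 -m inch '[[0.003,-0.001,0.05,0,0],[0.003,-0.001,0.08,0,0],[0.003,-0.001,0.097,0,0],[0.003,-0.001,0.097,0,0.4],[0.003,-0.001,0.097,0,0.9],[0.003,-0.001,0.097,0,0.9],[0.003,-0.001,0.097,0,0.9],[0.003,-0.001,0.097,0,0.9],[0.003,-0.001,0.097,0,0.9],[0.003,-0.001,0.097,0,0.9]]'
python3 -c "
from look import *
togo(g2w(-.15,0),.125,84.05)"
```

```text
clock: 4.18
eef_pos: [0.4784, 0.3086, 0.0259]
tool_rot: [0.836, 0.548, 0.002, 0.0]
ft_force: [0.7, -1.6, 6.9]
grip_width: 0.0227
clock 4.175 pos [0.4784 0.3086 0.0259] xyaw 66.53 F [ 0.67 -1.56  6.9 ] w 0.0227 j [ 0.57  0.54 -0.12  0.91 -0.    2.55]
shift [-0.1875  0.214  -0.099 ] turn units -0.146 deg -17.5 tilt [ 0.003  0.001 -1.   ]
```

```bash
python3 -m inch '[[0,0,-0.05,0,0.9],[0,0,-0.1,0,0.9],[-0.05,0.057,-0.1,-0.05,0.9],[-0.1,0.114,-0.1,-0.1,0.9],[-0.14,0.16,-0.1,-0.146,0.9],[-0.17,0.195,-0.1,-0.146,0.9],[-0.187,0.214,-0.1,-0.146,0.9],[-0.187,0.214,-0.1,-0.146,0.9],[-0.187,0.214,-0.1,-0.146,0.9]]'
python3 -c "
from look import *
togo(g2w(-.15,0),.058,84.05);here()
for c in('side','top'): snap(c,c+'2')
s=cv2.imread('pics/side2.png'); cv2.imwrite('pics/s2c.png',cv2.resize(s[100:270,180:380],None,fx=4,fy=3.5))"
```

```text
clock: 5.3
eef_pos: [0.598, 0.0516, 0.1232]
tool_rot: [0.743, 0.669, -0.001, -0.001]
ft_force: [0.5, 0.2, -4.0]
grip_width: 0.0231
clock 5.3 pos [0.598  0.0516 0.1232] xyaw 84.05 F [ 0.45  0.2  -4.01] w 0.0231 j [0.09 0.5  0.1  1.17 0.   1.76]
shift [-0.0002  0.002   0.0652] turn units -0.0 deg -0.0 tilt [-0.003  0.    -1.   ]
clock 5.3 gate xy mm -150.2 -1.8 z 123.2 Fgate -0.24 0.43 -4.01 w 0.0231
```

View pics/s2c.png

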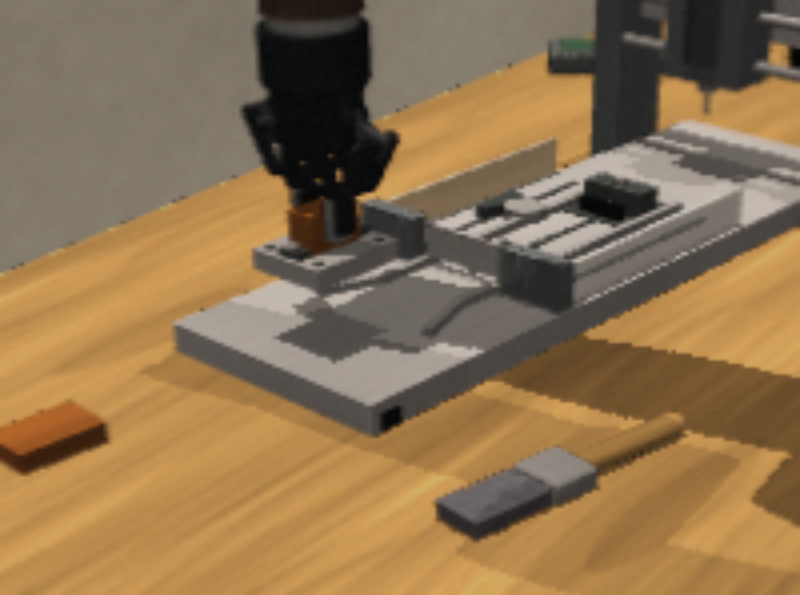

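The pallet hangs level over the apron, around (320,250) in the crop. I lower it until it touches the bed.

```bash
python3 -m inch '[[0,0.002,0.03,0,0.9],[0,0.002,0.055,0,0.9],[0,0.002,0.062,0,0.9],[0,0.002,0.065,0,0.9],[0,0.002,0.067,0,0.9],[0,0.002,0.067,0,0.9]]'; python3 -c "
from look import *
here()"
```

```text
clock: 6.15
eef_pos: [0.6016, 0.0513, 0.0581]
tool_rot: [0.743, 0.67, 0.001, 0.0]
ft_force: [-0.5, 0.0, -4.3]
grip_width: 0.0228
clock 6.15 gate xy mm -150.3 1.8 z 58.1 Fgate 0.01 -0.55 -4.31 w 0.0228
```

```bash
python3 -m inch '[[0,-0.001,0.001,0,0.9],[0,-0.001,0.002,0,0.9],[0,-0.001,0.002,0,0.9]]'; python3 -c "
from look import *
here()"
```

```text
clock: 6.52
eef_pos: [0.6002, 0.0512, 0.0559]
tool_rot: [0.743, 0.669, 0.0, 0.0]
ft_force: [-1.3, -0.9, -0.4]
grip_width: 0.0229
clock 6.53 gate xy mm -150.1 0.4 z 55.9 Fgate 0.99 -1.22 -0.38 w 0.0229
```

```bash
python3 -m inch '[[0,0,0.001,0,0.9],[0,0,0.001,0,0.9],[0,0,0.001,0,0.5],[0,0,0.001,0,0.45],[0,0,0.001,0,0.45],[0,0,0.001,0,0.45]]'; python3 -c "
from look import *
here();togo(g2w(-.216,0),.14,84.05)"
```

```text
clock: 7.28
eef_pos: [0.6001, 0.0513, 0.0542]
tool_rot: [0.743, 0.67, -0.0, -0.0]
ft_force: [-0.3, 0.7, 0.4]
grip_width: 0.047
clock 7.28 gate xy mm -150.2 0.4 z 54.2 Fgate -0.64 -0.41 0.37 w 0.047
clock 7.275 pos [0.6001 0.0513 0.0542] xyaw 84.06 F [-0.34  0.68  0.37] w 0.047 j [ 0.09  0.57  0.02  1.02 -0.    1.76]
shift [ 0.0658 -0.0003 -0.0858] turn units 0.0001 deg 0.0 tilt [-0. -0. -1.]
```

```bash
python3 -m inch '[[0,0,-0.04,0,0.45],[0,0,-0.06,0,0.45],[0.03,0,-0.06,0,0.65],[0.069,0,-0.06,0,0.65],[0.069,0,-0.03,0,0.65],[0.069,0,0,0,0.65],[0.069,0,0.014,0,0.65],[0.069,0,0.018,0,0.65],[0.069,0,0.018,0,0.65]]'; python3 -c "
from look import *
here()
for c in('side','top'): snap(c,c+'3')
s=cv2.imread('pics/side3.png'); cv2.imwrite('pics/s3c.png',cv2.resize(s[100:250,200:360],None,fx=4,fy=4))
s=cv2.imread('pics/top3.png'); cv2.imwrite('pics/t3c.png',cv2.resize(s[105:235,250:450],None,fx=4,fy=4))"
```

```text
clock: 8.4
eef_pos: [0.6078, 0.1199, 0.0369]
tool_rot: [0.743, 0.669, 0.0, 0.0]
ft_force: [1.1, -0.1, 0.2]
grip_width: 0.0301
clock 8.4 gate xy mm -219.1 0.9 z 36.9 Fgate 0.0 1.09 0.18 w 0.0301
```

View pics/s3c.png

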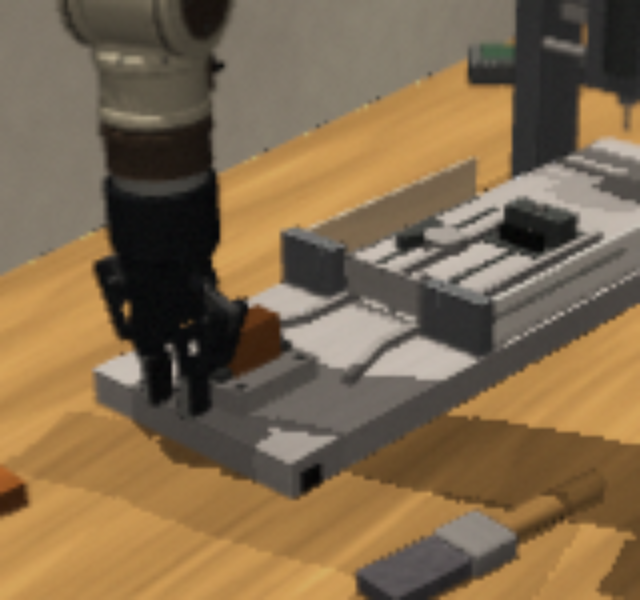

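View pics/t3c.png

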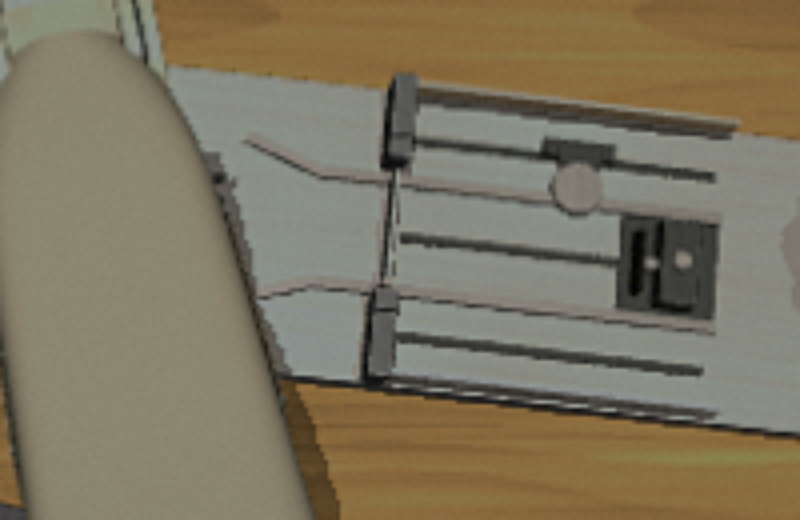

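The side crop shows the pallet flat on the apron and aligned with the rails, with the fingers low behind its tail at about (180,390). I start the push.

```bash
python3 -m inch '[[-0.010,0.001,0,0,0.65],[-0.016,0.001,0,0,0.65],[-0.022,0.001,0,0,0.65],[-0.030,0.001,0,0,0.65],[-0.038,0.001,0,0,0.65],[-0.046,0.001,0,0,0.65],[-0.054,0.001,0,0,0.65],[-0.062,0.001,0,0,0.65],[-0.070,0.001,0,0,0.65],[-0.078,0.001,0,0,0.65]]'; python3 -c "
from look import *
here()
for c in('side','top'): snap(c,c+'4')
s=cv2.imread('pics/side4.png'); cv2.imwrite('pics/s4c.png',cv2.resize(s[100:250,200:360],None,fx=4,fy=4))"
```

```text
clock: 9.75
eef_pos: [0.6, 0.0418, 0.0363]
tool_rot: [0.743, 0.67, -0.0, -0.0]
ft_force: [0.2, 4.6, 3.6]
grip_width: 0.0302
clock 9.75 gate xy mm -140.6 1.2 z 36.3 Fgate -4.57 -0.31 3.58 w 0.0302
```

View pics/s4c.png

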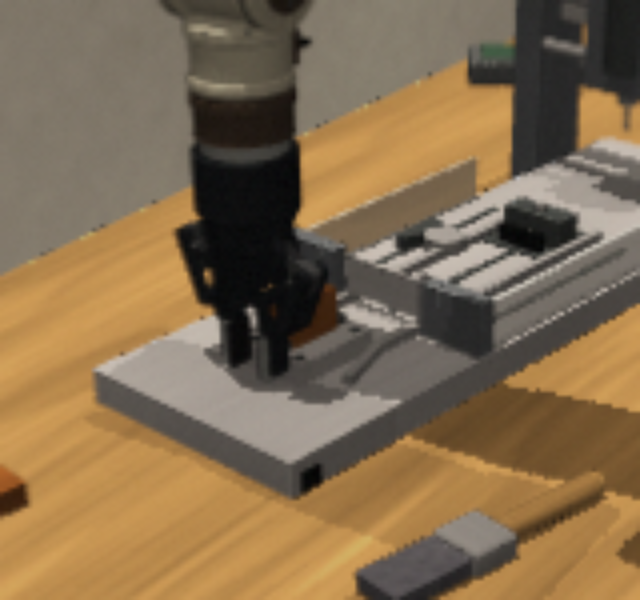

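The pallet is sliding into the flare. I continue through the rails, with the tips raised a touch.

```bash
python3 -m inch '[[0.003,0.001,-0.001,0,0.65],[0.000,0.001,-0.003,0,0.65],[-0.006,0.001,-0.003,0,0.65],[-0.012,0.001,-0.003,0,0.65],[-0.018,0.001,-0.003,0,0.65],[-0.024,0.001,-0.003,0,0.65],[-0.030,0.001,-0.003,0,0.65],[-0.036,0.001,-0.003,0,0.65],[-0.042,0.001,-0.003,0,0.65],[-0.048,0.001,-0.003,0,0.65]]'; python3 -c "
from look import *
here()"
```

```text
clock: 11.1
eef_pos: [0.596, -0.006, 0.0392]
tool_rot: [0.743, 0.669, -0.0, -0.0]
ft_force: [1.1, 2.1, -0.8]
grip_width: 0.0303
clock 11.1 gate xy mm -92.7 2.2 z 39.2 Fgate -2.19 0.87 -0.83 w 0.0303
```

```bash
python3 -m inch '[[-0.006,-0.001,0,0,0.65],[-0.012,-0.002,0,0,0.65],[-0.018,-0.002,0,0,0.65],[-0.024,-0.002,0,0,0.65],[-0.030,-0.002,0,0,0.65],[-0.036,-0.002,0,0,0.65],[-0.042,-0.002,0,0,0.65],[-0.048,-0.002,0,0,0.65],[-0.054,-0.002,0,0,0.65],[-0.060,-0.002,0,0,0.65]]'; python3 -c "
from look import *
here()
for c in('side','top'): snap(c,c+'5')
s=cv2.imread('pics/side5.png'); cv2.imwrite('pics/s5c.png',cv2.resize(s[80:230,230:390],None,fx=4,fy=4))"
```

```text
clock: 12.35
eef_pos: [0.5885, -0.0652, 0.0396]
tool_rot: [0.743, 0.67, 0.001, 0.0]
ft_force: [3.5, 4.4, -0.6]
grip_width: 0.0303
clock 12.35 gate xy mm -33.0 0.9 z 39.6 Fgate -4.79 3.04 -0.63 w 0.0303
```

View pics/s5c.png

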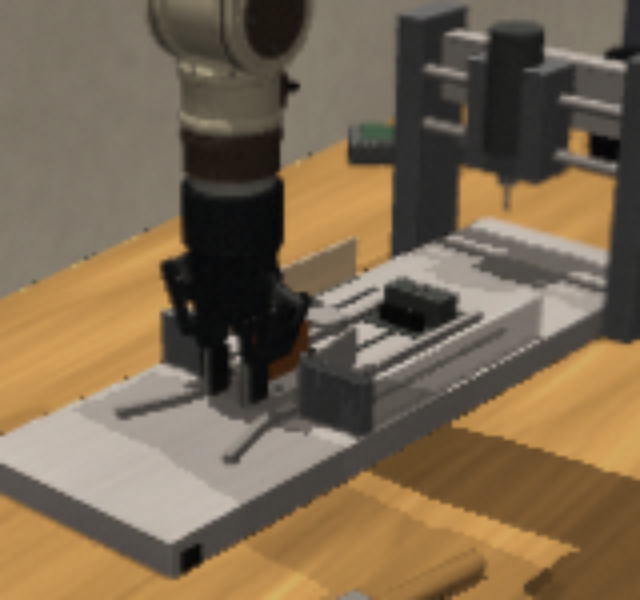

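The flap has swung in ahead of the pallet, with the leaf visible at (345,345), and the fingers are clear between the posts. I go on to just before the roller.

```bash
python3 -m inch '[[-0.005,0,0,0,0.65],[-0.010,0,0,0,0.65],[-0.015,-0.001,0,0,0.65],[-0.020,-0.001,0,0,0.65],[-0.025,-0.001,0,0,0.65]]'; python3 -c "
from look import *
here()"; python3 -m inch '[[-0.005,0,0,0,0.65],[-0.010,0,0,0,0.65],[-0.015,0,0,0,0.65],[-0.020,0,0,0,0.65],[-0.024,0,0,0,0.65]]'; python3 -c "
from look import *
here()"
```

```text
clock: 13.08
eef_pos: [0.5848, -0.0901, 0.0396]
tool_rot: [0.743, 0.67, 0.0, 0.0]
ft_force: [3.3, 4.1, 1.4]
grip_width: 0.0297
clock 13.07 gate xy mm -8.0 -0.2 z 39.6 Fgate -4.41 2.89 1.36 w 0.0297
clock: 13.7
eef_pos: [0.5823, -0.114, 0.0396]
tool_rot: [0.743, 0.67, 0.0, 0.0]
ft_force: [3.5, 4.2, 1.9]
grip_width: 0.0297
clock 13.7 gate xy mm 16.1 -0.3 z 39.6 Fgate -4.55 3.01 1.91 w 0.0297
```

Steady at 4.5 N. Next comes the roller, in fine steps.

```bash
python3 -m inch '[[-0.002,0,0,0,0.65],[-0.004,0,0,0,0.65],[-0.006,0,0,0,0.65],[-0.008,0,0,0,0.65],[-0.010,0,0,0,0.65]]'; python3 -c "
from look import *
here()"; python3 -m inch '[[-0.002,0,0,0,0.65],[-0.004,0,0,0,0.65],[-0.006,0,0,0,0.65],[-0.008,0,0,0,0.65],[-0.010,0,0,0,0.65]]'; python3 -c "
from look import *
here()"; python3 -m inch '[[-0.003,0,0,0,0.65],[-0.006,0,0,0,0.65],[-0.009,0,0,0,0.65],[-0.012,0,0,0,0.65],[-0.014,0,0,0,0.65]]'; python3 -c "
from look import *
here()"
```

```text
clock: 14.32
eef_pos: [0.5811, -0.1235, 0.0396]
tool_rot: [0.743, 0.67, 0.0, 0.0]
ft_force: [3.9, 5.0, 2.1]
grip_width: 0.0297
clock 14.32 gate xy mm 25.7 -0.4 z 39.6 Fgate -5.36 3.35 2.06 w 0.0297
clock: 14.95
eef_pos: [0.5803, -0.1304, 0.0396]
tool_rot: [0.742, 0.67, 0.003, -0.002]
ft_force: [4.5, 12.2, 2.8]
grip_width: 0.0296
clock 14.95 gate xy mm 32.6 -0.5 z 39.6 Fgate -12.57 3.23 2.83 w 0.0296
clock: 15.58
eef_pos: [0.5787, -0.145, 0.0396]
tool_rot: [0.742, 0.67, 0.002, -0.002]
ft_force: [4.0, 10.2, 2.4]
grip_width: 0.0299
clock 15.57 gate xy mm 47.3 -0.6 z 39.6 Fgate -10.6 2.92 2.41 w 0.0299
```

```bash
python3 -m inch '[[-0.003,0,0,0,0.65],[-0.006,0,0,0,0.65],[-0.009,0,0,0,0.65],[-0.012,0,0,0,0.65]]'; python3 -c "
from look import *
here()"; python3 -m inch '[[-0.003,0,0,0,0.65],[-0.006,0,0,0,0.65],[-0.009,0,0,0,0.65]]'; python3 -c "
from look import *
here()
for c in('side','top'): snap(c,c+'6')
s=cv2.imread('pics/side6.png'); cv2.imwrite('pics/s6c.png',cv2.resize(s[80:230,230:390],None,fx=4,fy=4))"
```

```text
clock: 16.08
eef_pos: [0.5774, -0.1568, 0.0396]
tool_rot: [0.742, 0.67, 0.002, -0.002]
ft_force: [2.9, 9.6, 3.2]
grip_width: 0.0303
clock 16.07 gate xy mm 59.2 -0.7 z 39.6 Fgate -9.89 1.85 3.18 w 0.0303
clock: 16.45
eef_pos: [0.5764, -0.1657, 0.0395]
tool_rot: [0.742, 0.67, 0.002, -0.002]
ft_force: [4.1, 10.3, 3.0]
grip_width: 0.0301
clock 16.45 gate xy mm 68.1 -0.7 z 39.5 Fgate -10.7 3.02 2.95 w 0.0301
```

View pics/s6c.png

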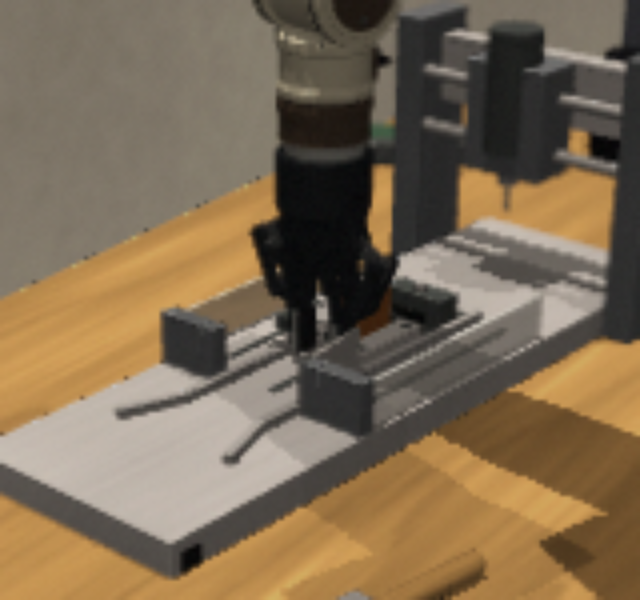

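View pics/top6.png

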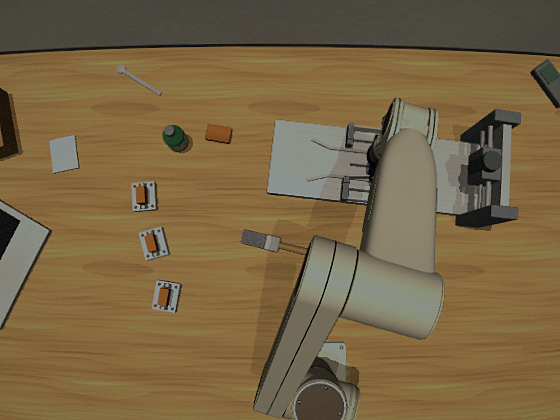

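The side crop shows the flap held open, leaning on the fingers, with the pallet nearing the stop block. The push is level at about 10 N, so from here I creep and feel for the rise.

```bash
cat > h.sh <<'E'
python3 -c "
from look import *
here()"
E
python3 -m inch '[[-0.002,0,0,0,0.65],[-0.004,0,0,0,0.65]]'>/dev/null; sh h.sh
python3 -m inch '[[-0.001,0,0,0,0.65],[-0.002,0,0,0,0.65]]'>/dev/null; sh h.sh
python3 -m inch '[[-0.001,0,0,0,0.65],[-0.002,0,0,0,0.65]]'>/dev/null; sh h.sh
python3 -m inch '[[-0.001,0,0,0,0.65],[-0.002,0,0,0,0.65]]'>/dev/null; sh h.sh
```

```text
clock 16.8 gate xy mm 72.0 -0.7 z 39.5 Fgate -10.8 2.18 3.13 w 0.0304
clock 17.05 gate xy mm 74.0 -0.7 z 39.5 Fgate -10.88 3.27 3.3 w 0.0304
clock 17.3 gate xy mm 75.9 -0.7 z 39.6 Fgate -10.92 3.06 3.85 w 0.03
clock 17.55 gate xy mm 77.9 -0.7 z 39.5 Fgate -10.97 2.98 4.16 w 0.0297
```

```bash

python3 -m inch '[[-0.001,0,0,0,0.65],[-0.002,0,0,0,0.65]]'>/dev/null; sh h.sh
python3 -m inch '[[-0.001,0,0,0,0.65],[-0.002,0,0,0,0.65]]'>/dev/null; sh h.sh
python3 -m inch '[[-0.001,0,0,0,0.65],[-0.002,0,0,0,0.65]]'>/dev/null; sh h.sh
```

```text
clock 17.8 gate xy mm 79.9 -0.7 z 39.6 Fgate -11.08 2.03 3.52 w 0.0298
clock 18.05 gate xy mm 81.9 -0.7 z 39.6 Fgate -11.68 2.51 3.97 w 0.0299
clock 18.3 gate xy mm 83.2 -0.8 z 39.5 Fgate -12.92 2.85 4.22 w 0.03
```

```bash

python3 -m inch '[[-0.001,0,0,0,0.65],[-0.001,0,0,0,0.65]]'>/dev/null; sh h.sh
python3 -m inch '[[-0.001,0,0,0,0.65],[-0.001,0,0,0,0.65]]'>/dev/null; sh h.sh
```

```text
clock 18.55 gate xy mm 83.8 -0.8 z 39.6 Fgate -13.81 2.33 3.7 w 0.0297
clock 18.8 gate xy mm 84.4 -0.5 z 39.6 Fgate -14.74 3.69 4.31 w 0.0297
```

Contact is around TCP x 82, on a baseline of about 11.0 N, so I aim for about 21 N total.

```bash

python3 -m inch '[[-0.001,0,0,0,0.65],[-0.001,0,0,0,0.65]]'>/dev/null; sh h.sh
python3 -m inch '[[-0.001,0,0,0,0.65],[-0.002,0,0,0,0.65],[-0.002,0,0,0,0.65]]'>/dev/null; sh h.sh
python3 -m inch '[[-0.001,0,0,0,0.65],[-0.001,0,0,0,0.65]]'>/dev/null; sh h.sh
```

```text
clock 19.05 gate xy mm 84.7 -0.5 z 39.6 Fgate -16.16 3.45 4.9 w 0.0299
clock 19.43 gate xy mm 85.7 -0.5 z 39.6 Fgate -17.74 3.17 5.29 w 0.0298
clock 19.68 gate xy mm 86.2 -0.6 z 39.6 Fgate -19.17 2.93 3.6 w 0.0298
```

```bash

python3 -m inch '[[-0.001,0,0,0,0.65],[-0.001,0,0,0,0.65]]'>/dev/null; sh h.sh
python3 -m inch '[[-0.0005,0,0,0,0.65],[-0.0005,0,0,0,0.65]]'>/dev/null; sh h.sh
```

```text
clock 19.93 gate xy mm 86.7 -0.5 z 39.6 Fgate -20.13 2.65 4.87 w 0.03
clock 20.18 gate xy mm 86.8 -0.6 z 39.6 Fgate -21.31 2.97 5.0 w 0.0298
```

The pad force is about 10 N, both by force over the baseline and by 4.8 mm × 2 N/mm. I back off gently, then lift straight out.

```bash

python3 -m inch '[[0.003,0,0,0,0.65],[0.006,0,0,0,0.65],[0.009,0,0,0,0.65],[0.011,0,0,0,0.65]]'>/dev/null; sh h.sh
python3 -m inch '[[0,0,-0.03,0,0.65],[0,0,-0.06,0,0.65],[0,0,-0.1,0,0.65],[0,0,-0.15,0,0.65],[0,0,-0.2,0,0.65],[0.06,0,-0.2,0,0.65],[0.12,0,-0.2,0,0.65],[0.18,0,-0.2,0,0.65],[0.24,0,-0.2,0,0.65],[0.24,0,-0.2,0,0.65]]'; sh h.sh
python3 - <<'E'
from look import *
for c in('side','top'): snap(c,c+'7')
s=cv2.imread('pics/side7.png'); cv2.imwrite('pics/s7c.png',cv2.resize(s[100:220,230:390],None,fx=5,fy=5,interpolation=2))
s=cv2.imread('pics/top7.png'); cv2.imwrite('pics/t7c.png',cv2.resize(s[105:225,310:460],None,fx=5,fy=5,interpolation=2))
E
```

```text
clock 20.68 gate xy mm 84.7 -1.1 z 39.2 Fgate 1.07 2.61 0.41 w 0.0299
clock: 21.92
eef_pos: [0.5984, 0.0612, 0.238]
tool_rot: [0.741, 0.672, -0.002, -0.001]
ft_force: [-0.4, 0.1, -0.8]
grip_width: 0.0302
clock 21.93 gate xy mm -159.8 -2.4 z 238.0 Fgate -0.08 -0.39 -0.78 w 0.0302
```

View pics/s7c.png

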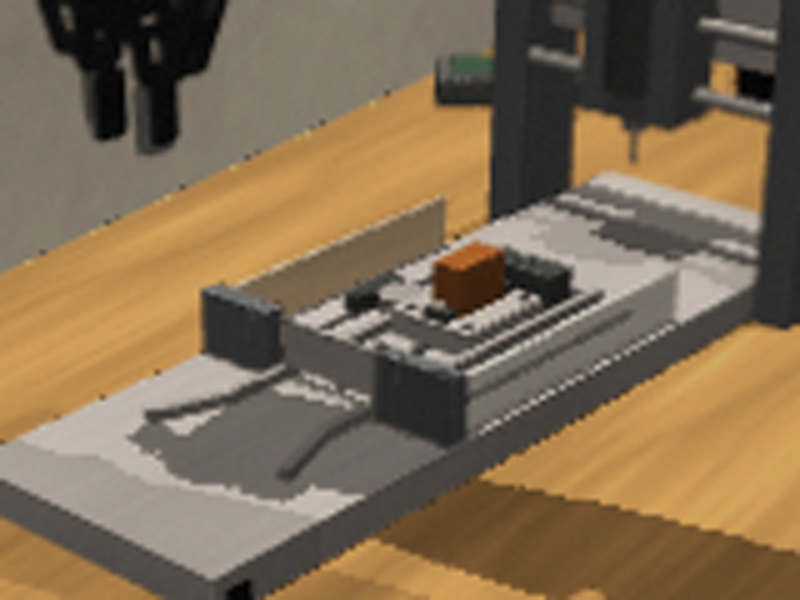

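View pics/t7c.png

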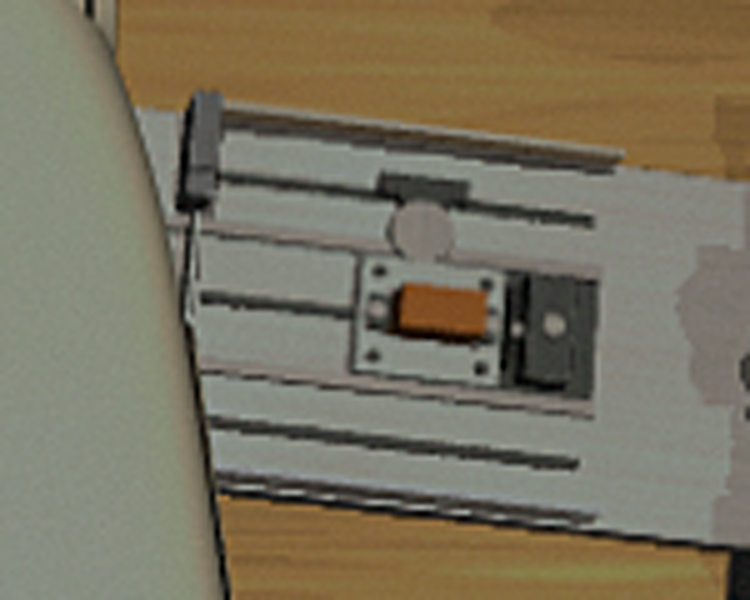

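The crops show the flap shut between the posts and the pallet flat between the rails, with its nose on the pad at about (505,325) in the top crop. I check where it sits.

```bash
python3 - <<'E'
from look import *
def loc(p,z):
    W=ground('top',p,z)[:,:2]-G; return np.c_[W@gx,W@gy]*1000
fix=lambda p:(np.array(p,float)+.5)/5-.5+np.array([310,105])
c=loc(fix([(362,255),(508,270),(500,388),(352,372)]),.048);print(c.round(1),c.mean(0).round(1))
c=loc(fix([(400,284),(490,293),(487,340),(396,332)]),.082);print(c.mean(0).round(1))
print(loc(fix([(525,275),(600,281),(592,398),(515,388)]),.055).round(1))
s=bot.spot_point('top','flap');print(s[:1]); here()
E
```

```text
[[ 95.5  31.1]
 [177.8  32.1]
 [177.8 -34.6]
 [ 95.  -35. ]] [136.6  -1.6]
[135.6  -3.6]
[[185.8  28.7]
 [228.3  30.3]
 [227.9 -35.7]
 [184.4 -35.1]]Traceback (most recent call last):
  File "<stdin>", line 8, in <module>
ValueError: it knows: apron, blank, bottle, brush, gate, pallet, rails, roller_place, stop_base
```

```bash
python3 -c "
from look import *
here(); print(bot.job_done())"
```

```text
clock 22.02 gate xy mm -156.2 -1.8 z 238.3 Fgate 0.42 -0.22 0.0 w 0.0302
the job is handed in; nothing more can be done
None
```

I loaded the pallet into the mill and handed the job in at about 22 s. It sits against the stop pad between the rails, with the flap shut behind it. No verdict was reported.

**What I did:** I took the pallet farthest to the robot's right and set it flat on the apron. With the fingers low behind its tail, I pushed it through the flap and past the roller.

**Press force:** The push held at about 11 N past the roller, then climbed from pallet x of about 133 mm to 21.3 N. That puts about 10 N on the pad, and the 4.8 mm of pad travel gives nearly the same.

**Last checks:**
- Both cameras show the flap shut and the pallet flat.
- The top view puts the pallet centre at x of about 136 mm, roughly 3 mm past first touch, so it is still pressing.
- The gripper is well clear, and the wrist force reads near zero.

**Not confirmed:**
- **Force left on the pad:** I couldn't measure it after letting go. The picture suggests the pallet eased back about 1–2 mm, leaving perhaps 6–8 N, but it is only good to about 2 mm.
- **Flap:** I wanted a second check from the point-finding network, but it doesn't know the flap, so "shut" rests on the pictures alone.

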